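Close the dust filter pot and tighten its wing nut

TASK

The workshop's dust filter is standing open. Fetch the orange cover, the one that matches the pot's orange collar, seat it fully home over the pot's centre stud, and then turn its wing nut clockwise (about a quarter turn) until it is snug. Leave the blue cover where it lies.

Things in the scene. Friction and masses are not known exactly. Their poses are not given: they have to be found in the camera images.
- cover_grip (a point): Middle of the steel wing nut on the round ORANGE cover: on its axis, 50 mm above its underside, 22 mm above its top. Cover: upside-down pan 124 mm across, 28 mm high, 0.43 kg, lies rim down; central socket beneath, bore 24, goes over the stud. Captive nut, strong enough to lift the cover by: 36 mm high, 70 long, flat, 14 thick. x along the wings (grip across y), z up; turns with the nut.
- cover_nut (a joint): Angle of the orange cover's wing nut, rad: 0 loose, grows when turned clockwise seen from above, stops, snug, at 1.3; starts at 0 to 0.25. Turns at about 0.03 N m, stays where left. Only friction on the pot's rim (about 0.1 N m under its own weight) keeps the cover from turning along, so let its weight rest on the rim while turning.
- pot_seat (a point): Centre of the open filter pot's rim, on the stud's axis, where the middle of the cover's underside belongs. Pot: dark can with ORANGE collar, 120 mm across, 80 high, fixed. White cone (20 mm wide at the rim) and 8 mm brass stud, 20 mm above the rim, centre the cover from up to 8 mm off; any yaw will do. z up, x along a blue pipe stub reaching 109 mm from the axis, under 54 mm high.
- spare_grip (a point): The same point on the BLUE cover, which has the same shape, size and wing nut but belongs to another machine: a bystander, to be left alone.
Not all that is in view belongs to the job. Leave any green or pink look-alike of the part that bears cover_grip alone. Of the things that look like the part that bears pot_seat, the larger one is meant.

How it is judged:
On the way, in this order (a step that is already met when the one before it is completed fails the run):
1. the orange cover sits level on the pot's rim, over the stud (horizontal distance between cover_grip and pot_seat below 0.012 m and z of cover_grip in the frame of pot_seat between 0.044 and 0.055 m and angle between cover_grip's own z axis and vertical below 0.1 rad), for 0.2 s.
2. with the cover seated, its wing nut is turned clockwise until snug (all of step 1 and value of joint cover_nut above 1.1 rad), for 0.2 s.
At the end, for the whole second after the job is handed in: The orange cover is seated on the pot: its axis within 12 mm of the stud's, its underside within about 5 mm of the rim, level within 0.1 rad, with its wing nut turned past 1.1 rad (the stop is at 1.3) (all of step 2); the robot touches nothing.
It fails at once if the blue cover is moved more than 30 mm (distance of spare_grip from where it was at the start of the episode above 0.03 m).
It also fails if it takes over 48 s, if anything falls off the work surface, if the arm or the gripper's body presses on something with over 40 N, if the wrist force passes 120 N, or if a joint passes its speed limit or range.

ROBOT

A 7-joint arm with a two-finger parallel gripper is mounted at the origin on the work surface. World frame = base frame: x ahead of the robot, y to its left, z up, the work surface at z = 0. Lengths are in m, angles in rad, forces in N, time in s.
With the tool pointing down it reaches from about 0.4 to 0.85 m from the base axis. Payload 10.4 kg.
Tool frame: the origin (TCP) lies between the finger pads; the fingertips stand manip.tcp_to_tips ahead of it and the grasp point (between the pads) lies 2 mm behind it (manip.tcp_to_tips is the distance from the TCP to the fingertips, in m); y points along the fingers, z is the direction in which the jaws open and shut, and the axes are right-handed (so a half turn about y gives the same grasp; the last joint's range is limited). The gripper opens to 85 mm and grips with 20 to 120 N. Pads are 22 mm wide; open, the fingers measure 114 mm over their backs; the gripper's body (76 mm by 85 mm) begins 54 mm behind the grasp point. The pads swing forward as they close: fully open they stand 13 mm farther back than shut.
Start: joints at [-1.268, 0.332, -0.065, 1.46, 0.022, 1.35, -0.088], TCP at [0.2, 0.592, 0.248] pointing down, gripper open.
Joint ranges: [-2.6, 2.6], [-0.5, 2.12], [-1.47, 1.34], [0.16, 2.42], [-1.27, 4.41], [0.06, 2.06], [-2.6, 2.6]. Speed limits (rad/s): [2.22, 2.22, 2.79, 2.79, 3.14, 3.14, 3.14].

INTERFACE

Orientations are given as a unit quaternion [x, y, z, w].
In Python, from workcell import manip gives the robot as it stands. The module is installed in compiled form; this text tells all that it offers.
- The arm moves only by the tool move_arm, never from a script. Its argument "increments" is a list of rows, each an object with "offset": the shift along the tool's x, y, z in m, a list of three; "yaw": the turn about the tool's y in degrees; "jaw": the closure in counts, from 0 (fully open) to 255 (shut). In form: [{"offset": [tx, ty, tz], "yaw": yaw, "jaw": jaw}, ...]. A call has 1 to 10 rows; each row is the pose to reach, as a shift and turn from the pose measured when the call began, along the tool's axes at that moment; what a row does not reach only later rows make up. A row lasts 1/12 s, in which the tool goes at most 41.7 mm and 7.16 degrees, less where a joint would pass 70% of its speed; a pose out of reach is approached as far as the arm can. A call with a gripper value outside its range is refused whole. The fingers move at their own pace and stop on an object; "squeeze" is the grip in N (left out, the last holds). Time passes only in rows, so rows that repeat a pose let the fingers close. It gives the time, the measured TCP pose, the force and the opening at its end, in the units of the state.
- manip.get_obs(): the state, without advancing time (a new reading comes with each control period).
- manip.camera(name): name is "scene" or "top"; returns a dict with "pixels" (400x640x3 uint8, red, green, blue), "depth" (400x640 float32, m along the optical axis (not along the pixel's ray), 0 where there is no reading), "intrinsics" (3x3 intrinsics, pixels), "R" (3x3) and "t" (3): a world point X has camera coordinates R X + t. Camera axes: x right, y down, z forward; pixel columns grow to the right and rows downward; lengths in m; the calibration is good to about 2 mm. A picture is of the moment at which its call begins.
- manip.hand_in(): hands the job in, once; it reports no verdict.
Trained networks look in a picture, given as the dict that the camera call returned (one of the last four; its "shot" number tells which), for a name from the list of things; names that differ only in an ending like _2 or _b are one class to them, and where a whole thing is asked for, a point or a joint stands for the part that bears it (a point fixed in the world has none). Each returns a list of dicts, best first, with "confidence" (0 to 1); they miss things now and then, are a little off and sometimes report something else, mostly with a low value. They report only what shows in the picture. A call takes as long as a camera call. They do not tell look-alikes from the thing itself.
- manip.recognise(picture, query): "bbox" ([left, top, right, bottom] in pixels, round what is visible of it).
- manip.spot_point(picture, query): "centre" ([column, row] in pixels: a listed point, or the origin of a listed thing).
The state is a dict: "clock": time; "joint_pos": joint angles; "joint_velocities": joint speeds; "tau": joint torques, N m; "position": TCP position; "ee_rot": TCP orientation; "ft_force": force on the tool from outside, world axes, zero at the start; "torque": the same for the moment, N m; "grip_width": opening from 0.0 (shut) to 1.0 (fully open).
Only numpy, scipy, OpenCV 4.12 (cv2) and the standard library are available. Lean on these libraries where they do the work, as an engineer would, in place of code of your own. Each camera call takes 0.05 s, during which the arm holds its last target. There are 200 camera calls.

## Working session

There is one attempt and no reset: what is moved stays moved. The work goes in short steps, Python scripts to look and compute and a tool call to move; the robot and the scene stay as the last step left them, time stands still between calls to the robot, and variables do not carry over. Pictures are saved under pics/ and viewed, about 8 in all and at most 12, crops included, and the job is handed in when it is done.

Besides the shell and the picture viewer there is one more tool, called after "Call:" as a command line: name --argument value ..., lists and objects as JSON in quotes. move_arm: Moves the arm, as the interface text tells. Its arguments: {"type":"object","properties":{"increments":{"type":"array","items":{"type":"object","properties":{"offset":{"type":"array","items":{"type":"number"}},"yaw":{"type":"number"},"jaw":{"type":"number"}}}},"squeeze":{"type":"number"}},"required":["increments"]}

```bash
mkdir -p pics
cat > h.py <<'E'
import numpy as np, cv2
from workcell import manip
from scipy.spatial.transform import Rotation as Ro
def ray(p,px):
    K,R,t=[np.array(p[k]) for k in("intrinsics","R","t")]
    d=R.T@np.linalg.solve(K,[px[0],px[1],1.]); return -R.T@t,d
def world(p):
    K,R,t=[np.array(p[k]) for k in("intrinsics","R","t")]
    v,u=np.mgrid[:400,:640]; z=p["depth"]
    c=np.stack([(u-K[0,2])/K[0,0]*z,(v-K[1,2])/K[1,1]*z,z],-1)
    return (c-t)@R
def tri(p1,a,p2,b):
    (o1,d1),(o2,d2)=ray(p1,a),ray(p2,b)
    s=np.linalg.lstsq(np.stack([d1,-d2],1),o2-o1,rcond=None)[0]
    x,y=o1+s[0]*d1,o2+s[1]*d2; return (x+y)/2,np.linalg.norm(x-y)
def save(p,n): cv2.imwrite("pics/"+n,cv2.cvtColor(p["pixels"],cv2.COLOR_RGB2BGR))
E
python3 - <<'E'
from h import *
np.set_printoptions(precision=4,suppress=True)
o=manip.get_obs();print(o["clock"],o["position"],o["ee_rot"],Ro.from_quat(o["ee_rot"]).as_matrix(),o["grip_width"],manip.tcp_to_tips)
for n in("scene","top"):
    p=manip.camera(n);save(p,n+"1.png");W=world(p)
    print(n,-p["R"].T@p["t"])
    for q in("cover_grip","pot_seat"):
        for r in manip.spot_point(p,q):
            c=r["centre"];print(q,np.round(c),round(r["confidence"],2),W[int(c[1]),int(c[0])])
        for r in manip.recognise(p,q): print(" box",np.round(r["bbox"]),round(r["confidence"],2))
E
```

```text
0.0 [0.1999 0.5918 0.2475] [ 0.6982 -0.1147  0.1146 -0.6973] [[ 0.9474 -0.0004  0.32  ]
 [-0.32   -0.0013  0.9474]
 [ 0.0001 -1.     -0.0014]] 0.999446849410557 0.017
scene [1.2893 0.2324 1.0138]
cover_grip [455. 222.] 0.74 [0.4237 0.5101 0.0283]
cover_grip [373. 183.] 0.63 [0.331  0.2372 0.0629]
cover_grip [389. 222.] 0.52 [0.4886 0.2997 0.0625]
 box [448. 220. 468. 233.] 0.53
 box [371. 176. 375. 194.] 0.51
pot_seat [221. 158.] 0.74 [ 0.2939 -0.3004  0.0619]
pot_seat [285. 216.] 0.71 [ 0.5258 -0.0139  0.075 ]
 box [206. 150. 240. 183.] 0.82
 box [265. 198. 319. 259.] 0.74
 box [178. 202. 198. 211.] 0.62
top [0.3312 0.1095 1.1521]
cover_grip [272. 265.] 0.65 [0.3104 0.234  0.0672]
cover_grip [246. 193.] 0.53 [0.5006 0.3046 0.0641]
cover_grip [172. 213.] 0.46 [0.4498 0.5048 0.0569]
 box [270. 249. 277. 276.] 0.55
 box [159. 203. 183. 220.] 0.54
 box [241. 185. 252. 209.] 0.43
pot_seat [356. 184.] 0.87 [0.5184 0.0067 0.0807]
pot_seat [476. 269.] 0.61 [ 0.2929 -0.3046  0.0594]
 box [444. 244. 490. 291.] 0.84
 box [326. 151. 387. 219.] 0.71
```

View pics/top1.png

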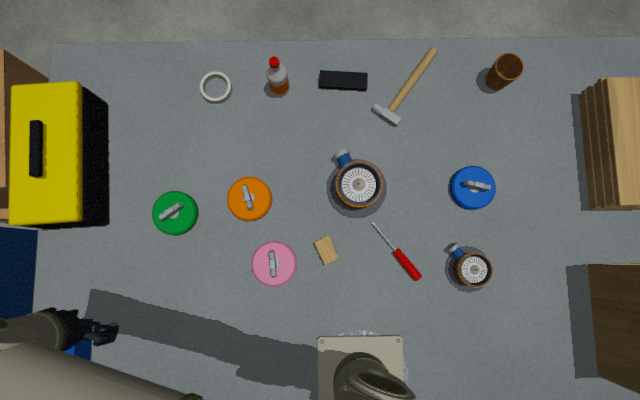

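View pics/scene1.png

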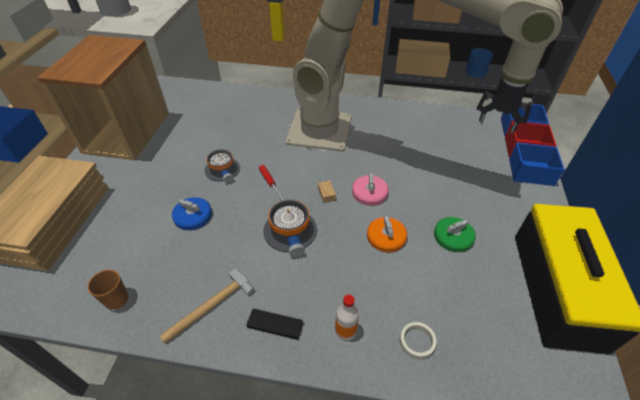

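The top view shows the orange cover at about (249,198), with the green cover at (175,213) and the pink at (273,264) as look-alikes. The larger pot is at (358,184), with its pipe towards (343,156). In the scene view, orange is at (388,232) and the large pot at (289,218). Next I'll measure the nut and pot from depth and from triangulation.

Run:
```python
from h import *
np.set_printoptions(precision=4,suppress=True)
P={n:manip.camera(n) for n in("scene","top")}
tp,sp=P["top"],P["scene"]
def best(p,q,ref): 
    r=min(manip.spot_point(p,q),key=lambda r:np.hypot(*(np.array(r["centre"])-ref))); return np.array(r["centre"])
for q,a,b in(("cover_grip",(247,195),(389,222)),("pot_seat",(358,184),(288,216))):
    a=best(tp,q,a);b=best(sp,q,b);print(q,a,b,*tri(tp,a,sp,b))
for n,p in P.items():
    W=world(p);c=p["pixels"].astype(int);hsv=cv2.cvtColor(p["pixels"],cv2.COLOR_RGB2HSV)
    near=np.hypot(W[...,0]-.495,W[...,1]-.30)<.09
    org=(hsv[...,0]<18)&(hsv[...,1]>150)&(hsv[...,2]>80)
    m=near&org&(W[...,2]>.02)&(W[...,2]<.036); q=W[m]
    (cx,cy),r=cv2.minEnclosingCircle(q[:,:2].astype(np.float32)); print(n,"disc",m.sum(),cx,cy,r,np.median(q[:,2]))
    m=near&(W[...,2]>.042)&(hsv[...,1]<90); q=W[m]
    print(" nut",m.sum(),q.mean(0),np.percentile(q[:,2],[5,50,95]),cv2.minAreaRect(q[:,:2].astype(np.float32)))
    v=np.linalg.svd(q[:,:2]-q[:,:2].mean(0))[2][0];print(" dir",v,np.degrees(np.arctan2(v[1],v[0])))
    near=np.hypot(W[...,0]-.52,W[...,1])<.1
    m=near&org&(W[...,2]>.055)&(W[...,2]<.095);q=W[m]
    (cx,cy),r=cv2.minEnclosingCircle(q[:,:2].astype(np.float32)); print(" collar",m.sum(),cx,cy,r,np.percentile(q[:,2],[5,50,95]))
    m=near&(W[...,2]>.083);q=W[m];print(" stud",m.sum(),q.mean(0) if len(q) else 0,q[:,2].max() if len(q) else 0)
```

```text
cover_grip [245.8 198. ] [389.9 224.2] [0.4885 0.3055 0.0529] 0.002312777789429375
pot_seat [357.2 186. ] [287.7 216.4] [ 0.5171 -0.0018  0.0601] 0.006904707002073315
scene disc 812 0.5001158118247986 0.30126917362213135 0.061143092811107635 0.028412035811899255
 nut 112 [0.5008 0.301  0.0594] [0.0463 0.0619 0.0667] ((0.4969455599784851, 0.30116426944732666), (0.06743232160806656, 0.012592123821377754), 15.887175559997559)
 dir [0.952  0.3061] 17.826876692345085
 collar 195 0.5379849076271057 0.0024812272749841213 0.059248052537441254 [0.057  0.0682 0.0794]
 stud 45 [ 0.5201 -0.0037  0.088 ] 0.10301322067108847
top disc 1262 0.49181851744651794 0.30064794421195984 0.06193741783499718 0.028437086730383053
 nut 138 [0.4901 0.2993 0.0625] [0.0542 0.0633 0.0677] ((0.4918442964553833, 0.30048322677612305), (0.07117080688476562, 0.014145607128739357), 16.863956451416016)
 dir [-0.9553 -0.2956] -162.8083230350292
 collar 135 0.5202182531356812 -0.0014377437764778733 0.06261643022298813 [0.0659 0.0774 0.0813]
 stud 59 [0.5189 0.0022 0.087 ] 0.10207483334581212
```

Call:
move_arm --increments '[{"offset": [0.372,0.1,-0.182],"yaw": -36,"jaw": 0},{"offset": [0.372,0.1,-0.182],"yaw": -36,"jaw": 0},{"offset": [0.372,0.1,-0.182],"yaw": -36,"jaw": 0},{"offset": [0.372,0.1,-0.182],"yaw": -36,"jaw": 0},{"offset": [0.372,0.1,-0.182],"yaw": -36,"jaw": 0},{"offset": [0.372,0.1,-0.182],"yaw": -36,"jaw": 0},{"offset": [0.372,0.1,-0.182],"yaw": -36,"jaw": 0},{"offset": [0.372,0.1,-0.182],"yaw": -36,"jaw": 0},{"offset": [0.372,0.1,-0.182],"yaw": -36,"jaw": 0},{"offset": [0.372,0.1,-0.182],"yaw": -36,"jaw": 0}]'

```text
clock: 1.63
position: [0.4838, 0.3107, 0.1522]
ee_rot: [-0.699, -0.107, 0.106, 0.699]
ft_force: [0.7, 1.0, 0.5]
grip_width: 1.001
```

Call:
move_arm --increments '[{"offset": [0,0,0],"yaw": 0,"jaw": 0}]'

```text
clock: 1.72
position: [0.489, 0.3023, 0.1505]
ee_rot: [0.701, 0.103, -0.103, -0.698]
ft_force: [0.6, -1.7, 0.7]
grip_width: 1.003
```

```bash
cat >> h.py <<'E'
def togo(x,y,z,az):
    o=manip.get_obs();M=Ro.from_quat(o["ee_rot"]).as_matrix()
    d=M.T@(np.array([x,y,z])-o["position"]);a=np.degrees(np.arctan2(M[1,2],M[0,2]))
    print("pos",o["position"],"off",np.round(d,4),"open az",round(a,1),"yaw",round((a-az+90)%180-90,1),"q",np.round(o["joint_pos"],2),"F",np.round(o["ft_force"],1),"T",np.round(o["torque"],2),"w",o["grip_width"],"t",o["clock"])
E
python3 - <<'E'
from h import *
togo(.494,.3005,.056,107.4)
p=manip.camera("scene");save(p,"s2.png");q=manip.camera("top")
a=p["pixels"][130:280,290:490];b=q["pixels"][120:270,170:370]
cv2.imwrite("pics/s2c.png",cv2.cvtColor(cv2.resize(np.hstack([a,b]),None,fx=2,fy=2),cv2.COLOR_RGB2BGR))
W=world(p);hsv=cv2.cvtColor(p["pixels"],cv2.COLOR_RGB2HSV)
E
```

```text
pos [0.48895047 0.30231215 0.1504557 ] off [ 0.0043  0.0945 -0.0028] open az 106.7 yaw -0.7 q [-0.71  0.29  0.09  1.72 -0.02  1.13  1.25] F [ 0.6 -1.7  0.7] T [-0.02  0.03 -0.02] w 1.0028479604768996 t 1.7167
```

View pics/s2c.png

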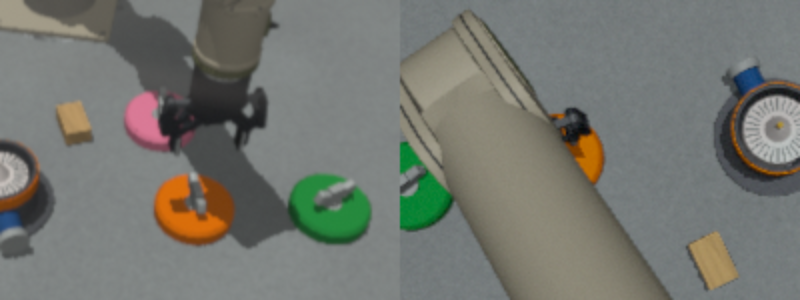

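The scene view shows the gripper over the orange cover at an open, low-risk height, with the jaws across the wings and the neighbours clear. I'll descend and grip.

Call:
move_arm --increments '[{"offset": [0.004,0.02,-0.003],"yaw": -0.7,"jaw": 0},{"offset": [0.004,0.04,-0.003],"yaw": -0.7,"jaw": 0},{"offset": [0.004,0.06,-0.003],"yaw": -0.7,"jaw": 0},{"offset": [0.004,0.08,-0.003],"yaw": -0.7,"jaw": 0},{"offset": [0.004,0.094,-0.003],"yaw": -0.7,"jaw": 0},{"offset": [0.004,0.094,-0.003],"yaw": -0.7,"jaw": 0},{"offset": [0.004,0.094,-0.003],"yaw": -0.7,"jaw": 0}]'

```text
clock: 2.4
position: [0.4887, 0.308, 0.0578]
ee_rot: [0.699, 0.11, -0.11, -0.698]
ft_force: [0.5, -0.3, 0.7]
grip_width: 1.002
```

Run:
```python
from h import *
togo(.494,.3005,.056,107.4)
p=manip.camera("scene");save(p,"s3.png")
a=p["pixels"][170:270,320:460]
cv2.imwrite("pics/s3c.png",cv2.cvtColor(cv2.resize(a,None,fx=4,fy=4),cv2.COLOR_RGB2BGR))
```

```text
pos [0.48866063 0.30800953 0.05777265] off [ 0.0028  0.0018 -0.0088] open az 107.9 yaw 0.5 q [-0.7   0.41  0.07  1.79 -0.04  0.95  1.27] F [ 0.5 -0.3  0.7] T [ 0.08 -0.03  0.03] w 1.0024105628693831 t 2.4
```

View pics/s3c.png

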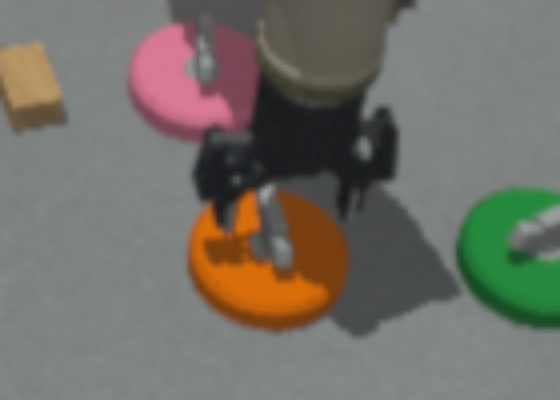

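The fingers straddle the nut, but they sit about 9 mm off centre along the opening direction. I'll correct that before closing.

Call:
move_arm --increments '[{"offset": [0.003,0.002,-0.009],"yaw": 0.5,"jaw": 0},{"offset": [0.003,0.002,-0.009],"yaw": 0.5,"jaw": 0},{"offset": [0.003,0.002,-0.009],"yaw": 0.5,"jaw": 0}]'

```text
clock: 2.7
position: [0.496, 0.3001, 0.0576]
ee_rot: [-0.699, -0.107, 0.106, 0.699]
ft_force: [-0.7, 0.1, 0.4]
grip_width: 1.003
```

```bash
python3 -c "
from h import *
togo(.494,.3005,.056,107.4)"
```

```text
pos [0.49596366 0.3000943  0.05759225] off [-0.0018  0.0016  0.001 ] open az 107.3 yaw -0.1 q [-0.69  0.41  0.08  1.79 -0.04  0.94  1.28] F [-0.7  0.1  0.4] T [-0.01  0.05 -0.03] w 1.0029334537952694 t 2.7
```

Call:
move_arm --increments '[{"offset": [-0.002,0.002,0.001],"yaw": 0,"jaw": 255},{"offset": [-0.002,0.002,0.001],"yaw": 0,"jaw": 255},{"offset": [-0.002,0.002,0.001],"yaw": 0,"jaw": 255},{"offset": [-0.002,0.002,0.001],"yaw": 0,"jaw": 255},{"offset": [-0.002,0.002,0.001],"yaw": 0,"jaw": 255},{"offset": [-0.002,0.002,0.001],"yaw": 0,"jaw": 255},{"offset": [-0.002,0.002,0.001],"yaw": 0,"jaw": 255},{"offset": [-0.002,0.002,0.001],"yaw": 0,"jaw": 255},{"offset": [-0.002,0.002,0.001],"yaw": 0,"jaw": 255},{"offset": [-0.002,0.002,0.001],"yaw": 0,"jaw": 255}]' --squeeze 70

```text
clock: 3.53
position: [0.4939, 0.3004, 0.0558]
ee_rot: [-0.699, -0.107, 0.106, 0.699]
ft_force: [-1.1, -1.7, 4.9]
grip_width: 0.149
```

```bash
python3 -c "
from h import *
togo(.494,.3005,.16,107.4)"
```

```text
pos [0.49385803 0.30040347 0.05577461] off [ 4.000e-04 -1.042e-01  1.000e-04] open az 107.3 yaw -0.1 q [-0.69  0.41  0.08  1.79 -0.04  0.94  1.28] F [-1.1 -1.7  4.9] T [-0.3   0.33  0.11] w 0.14873246657300465 t 3.5333
```

Call:
move_arm --increments '[{"offset": [0,-0.015,0],"yaw": 0,"jaw": 255},{"offset": [0,-0.035,0],"yaw": 0,"jaw": 255},{"offset": [0,-0.06,0],"yaw": 0,"jaw": 255},{"offset": [0,-0.085,0],"yaw": 0,"jaw": 255},{"offset": [0,-0.11,0],"yaw": 0,"jaw": 255},{"offset": [0,-0.13,0],"yaw": 0,"jaw": 255},{"offset": [0,-0.13,0],"yaw": 0,"jaw": 255},{"offset": [0,-0.13,0],"yaw": 0,"jaw": 255},{"offset": [0,-0.13,0],"yaw": 0,"jaw": 255}]'

```text
clock: 4.28
position: [0.4927, 0.2998, 0.1837]
ee_rot: [0.699, 0.106, -0.106, -0.699]
ft_force: [-0.4, -0.9, -5.6]
grip_width: 0.15
```

Run:
```python
from h import *
togo(.519,-.001,.186,107.4)
p=manip.camera("scene");save(p,"s4.png")
a=p["pixels"][110:270,260:480]
cv2.imwrite("pics/s4c.png",cv2.cvtColor(cv2.resize(a,None,fx=3,fy=3),cv2.COLOR_RGB2BGR))
```

```text
pos [0.4927287  0.29975924 0.18369163] off [-0.0644 -0.0021 -0.295 ] open az 107.3 yaw -0.1 q [-0.7   0.27  0.09  1.68 -0.03  1.19  1.27] F [-0.4 -0.9 -5.6] T [0.   0.04 0.04] w 0.1501633460848058 t 4.2833
```

View pics/s4c.png

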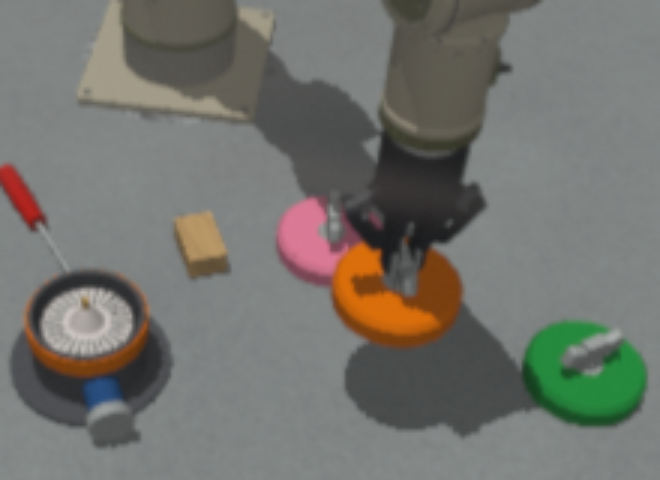

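The orange cover is lifted and hangs level. The pot is clear, with its stud visible at crop position (85,300). I'll carry the cover over the stud.

Call:
move_arm --increments '[{"offset": [-0.003,-0.003,-0.015],"yaw": 0,"jaw": 255},{"offset": [-0.01,-0.003,-0.045],"yaw": 0,"jaw": 255},{"offset": [-0.017,-0.003,-0.08],"yaw": 0,"jaw": 255},{"offset": [-0.026,-0.003,-0.12],"yaw": 0,"jaw": 255},{"offset": [-0.035,-0.003,-0.16],"yaw": 0,"jaw": 255},{"offset": [-0.044,-0.003,-0.2],"yaw": 0,"jaw": 255},{"offset": [-0.052,-0.003,-0.24],"yaw": 0,"jaw": 255},{"offset": [-0.06,-0.003,-0.275],"yaw": 0,"jaw": 255},{"offset": [-0.064,-0.003,-0.295],"yaw": 0,"jaw": 255},{"offset": [-0.064,-0.003,-0.295],"yaw": 0,"jaw": 255}]'

```text
clock: 5.17
position: [0.5185, -0.0076, 0.1856]
ee_rot: [0.701, 0.103, -0.105, -0.698]
ft_force: [0.1, -0.0, -4.4]
grip_width: 0.15
```

Call:
move_arm --increments '[{"offset": [0,0,0],"yaw": 0,"jaw": 255},{"offset": [0,0,0],"yaw": 0,"jaw": 255}]'

```text
clock: 5.33
position: [0.5177, -0.0083, 0.1844]
ee_rot: [0.701, 0.101, -0.105, -0.698]
ft_force: [0.2, -0.1, -5.2]
grip_width: 0.145
```

Run:
```python
from h import *
np.set_printoptions(precision=4,suppress=True)
togo(.519,-.0005,.186,107.4)
out=[]
for n in("scene","top"):
    p=manip.camera(n);save(p,n+"5.png")
    W=world(p);hsv=cv2.cvtColor(p["pixels"],cv2.COLOR_RGB2HSV)
    org=(hsv[...,0]<18)&(hsv[...,1]>150)&(hsv[...,2]>60)&(np.hypot(W[...,0]-.519,W[...,1])<.1)
    q=W[org&(W[...,2]>.145)&(W[...,2]<.18)]
    if len(q)>20:
        A=np.c_[q[:,:2]-[.519,0],np.ones(len(q))];s=np.linalg.lstsq(A,q[:,2],rcond=None)[0]
        (cx,cy),r=cv2.minEnclosingCircle(q[:,:2].astype(np.float32))
        print(n,len(q),"plane",s,"circ",cx,cy,r)
    q=W[org&(W[...,2]>.05)&(W[...,2]<.085)]
    print(" collar",len(q),q.mean(0),q.min(0),q.max(0))
    c=p["pixels"][120:260,220:360] if n=="scene" else p["pixels"][110:250,285:425]
    out.append(cv2.resize(c,None,fx=2.8,fy=2.8))
cv2.imwrite("pics/s5c.png",cv2.cvtColor(np.hstack(out),cv2.COLOR_RGB2BGR))
togo(.519,-.0005,.186,107.4)
```

```text
pos [ 0.5177 -0.0083  0.1844] off [ 0.0035 -0.0017  0.0071] open az 106.8 yaw -0.6 q [-0.35  0.14  0.3   1.84 -0.04  1.17  1.83] F [ 0.2 -0.1 -5.2] T [-0.02  0.01  0.03] w 0.14456855666436444 t 5.3333
scene 835 plane [-0.0464 -0.0129  0.1569] circ 0.5214636325836182 -0.005933690350502729 0.06125712767243385
 collar 211 [0.5682 0.0113 0.0677] [ 0.5177 -0.0618  0.0506] [0.5855 0.0616 0.0815]
top 473 plane [ 0.0165 -0.0588  0.1583] circ 0.5123782157897949 0.006157010328024626 0.059244304895401
 collar 102 [0.4889 0.0347 0.074 ] [ 0.4576 -0.0198  0.0518] [0.564  0.0599 0.0821]
pos [ 0.5181 -0.0068  0.1849] off [ 0.0027 -0.0011  0.0057] open az 106.9 yaw -0.5 q [-0.35  0.14  0.3   1.84 -0.04  1.17  1.83] F [-0.7  0.3 -4. ] T [ 0.05 -0.01 -0.03] w 0.1515842408289062 t 5.4333
```

View pics/s5c.png

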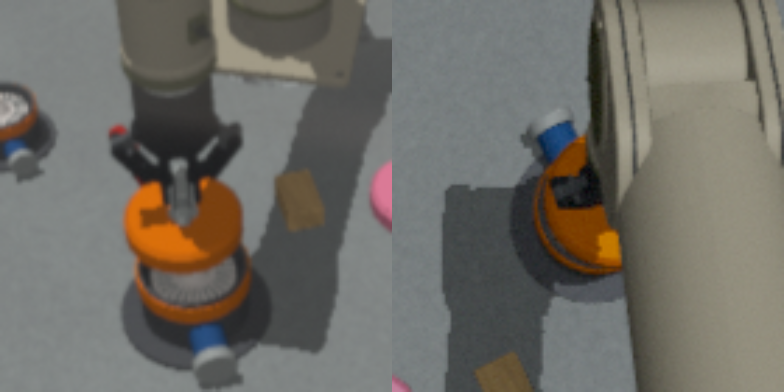

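The cover hangs over the pot about 6 mm off in y, and the collar spans ±62 mm in y, so its centre is at y≈0. I'll correct and lower.

Call:
move_arm --increments '[{"offset": [0.003,0,0.007],"yaw": -0.5,"jaw": 255},{"offset": [0.003,0,0.007],"yaw": -0.5,"jaw": 255},{"offset": [0.003,0.01,0.007],"yaw": -0.5,"jaw": 255},{"offset": [0.003,0.018,0.007],"yaw": -0.5,"jaw": 255},{"offset": [0.003,0.025,0.007],"yaw": -0.5,"jaw": 255},{"offset": [0.003,0.03,0.007],"yaw": -0.5,"jaw": 255},{"offset": [0.003,0.03,0.007],"yaw": -0.5,"jaw": 255},{"offset": [0.003,0.03,0.007],"yaw": -0.5,"jaw": 255}]'

```text
clock: 6.1
position: [0.5186, 0.0005, 0.1545]
ee_rot: [0.7, 0.105, -0.109, -0.698]
ft_force: [-0.2, -0.2, -4.2]
grip_width: 0.148
```

```bash
python3 -c "
from h import *
togo(.520,-.0005,.136,107.4)"
```

```text
pos [0.51860851 0.00053015 0.15445965] off [ 0.0011  0.0185 -0.0014] open az 107.4 yaw 0.0 q [-0.36  0.18  0.29  1.87 -0.05  1.11  1.83] F [-0.2 -0.2 -4.2] T [ 0.01 -0.01 -0.  ] w 0.1476143799917835 t 6.1
```

Call:
move_arm --increments '[{"offset": [0.001,0.004,-0.001],"yaw": 0,"jaw": 255},{"offset": [0.001,0.008,-0.001],"yaw": 0,"jaw": 255},{"offset": [0.001,0.012,-0.001],"yaw": 0,"jaw": 255},{"offset": [0.001,0.015,-0.001],"yaw": 0,"jaw": 255},{"offset": [0.001,0.017,-0.001],"yaw": 0,"jaw": 255},{"offset": [0.001,0.017,-0.001],"yaw": 0,"jaw": 255},{"offset": [0.001,0.017,-0.001],"yaw": 0,"jaw": 255}]'

```text
clock: 6.68
position: [0.5198, -0.0002, 0.1374]
ee_rot: [0.7, 0.105, -0.109, -0.698]
ft_force: [0.2, -0.5, -5.0]
grip_width: 0.152
```

```bash
python3 -c "
from h import *
togo(.520,-.0005,.136,107.4)"
```

```text
pos [ 5.19759688e-01 -1.90637494e-04  1.37403372e-01] off [ 0.0001  0.0014 -0.0004] open az 107.4 yaw -0.0 q [-0.35  0.2   0.29  1.88 -0.06  1.07  1.84] F [ 0.2 -0.5 -5. ] T [ 0.02  0.01 -0.04] w 0.15173042866645206 t 6.6833
```

Call:
move_arm --increments '[{"offset": [0,0.001,0],"yaw": 0,"jaw": 255},{"offset": [0,0.002,0],"yaw": 0,"jaw": 255},{"offset": [0,0.003,0],"yaw": 0,"jaw": 255},{"offset": [0,0.003,0],"yaw": 0,"jaw": 255},{"offset": [0,0.003,0],"yaw": 0,"jaw": 255}]'

```text
clock: 7.1
position: [0.5199, -0.0003, 0.1357]
ee_rot: [0.7, 0.105, -0.108, -0.698]
ft_force: [-7.4, -0.9, 9.3]
grip_width: 0.149
```

Contact at the expected height. I'll release so the cover can centre itself, then check.

Call:
move_arm --increments '[{"offset": [0,-0.001,0],"yaw": 0,"jaw": 120},{"offset": [0,-0.001,0],"yaw": 0,"jaw": 120},{"offset": [0,-0.001,0],"yaw": 0,"jaw": 120},{"offset": [0,-0.001,0],"yaw": 0,"jaw": 120},{"offset": [0,-0.001,0],"yaw": 0,"jaw": 120},{"offset": [0,-0.001,0],"yaw": 0,"jaw": 120},{"offset": [0,-0.001,0],"yaw": 0,"jaw": 120}]'

```text
clock: 7.68
position: [0.5199, -0.0003, 0.1366]
ee_rot: [0.7, 0.105, -0.108, -0.698]
ft_force: [-0.0, -0.2, 0.3]
grip_width: 0.529
```

Run:
```python
from h import *
np.set_printoptions(precision=4,suppress=True)
togo(.52,-.0003,.136,107.4)
out=[]
for n in("scene","top"):
    p=manip.camera(n);save(p,n+"6.png")
    W=world(p);hsv=cv2.cvtColor(p["pixels"],cv2.COLOR_RGB2HSV)
    org=(hsv[...,0]<18)&(hsv[...,1]>150)&(hsv[...,2]>60)&(np.hypot(W[...,0]-.519,W[...,1])<.1)
    q=W[org&(W[...,2]>.1)&(W[...,2]<.125)]
    A=np.c_[q[:,:2]-[.519,0],np.ones(len(q))];s=np.linalg.lstsq(A,q[:,2],rcond=None)[0]
    (cx,cy),r=cv2.minEnclosingCircle(q[:,:2].astype(np.float32))
    print(n,len(q),"plane",s,"circ",cx,cy,r)
    c=p["pixels"][120:260,220:360] if n=="scene" else p["pixels"][110:250,285:425]
    out.append(cv2.resize(c,None,fx=2.8,fy=2.8))
cv2.imwrite("pics/s6c.png",cv2.cvtColor(np.hstack(out),cv2.COLOR_RGB2BGR))
```

```text
pos [ 0.5199 -0.0003  0.1366] off [ 0.0001  0.0006 -0.0001] open az 107.4 yaw -0.0 q [-0.35  0.2   0.29  1.88 -0.06  1.07  1.84] F [-0.  -0.2  0.3] T [ 0.04 -0.04 -0.  ] w 0.5286596094929408 t 7.6833
scene 770 plane [-0.0209 -0.0009  0.1085] circ 0.5245962738990784 0.002251290949061513 0.06080719083547592
top 354 plane [ 0.0042 -0.046   0.1097] circ 0.513167142868042 0.01828547939658165 0.05822024494409561
```

View pics/s6c.png

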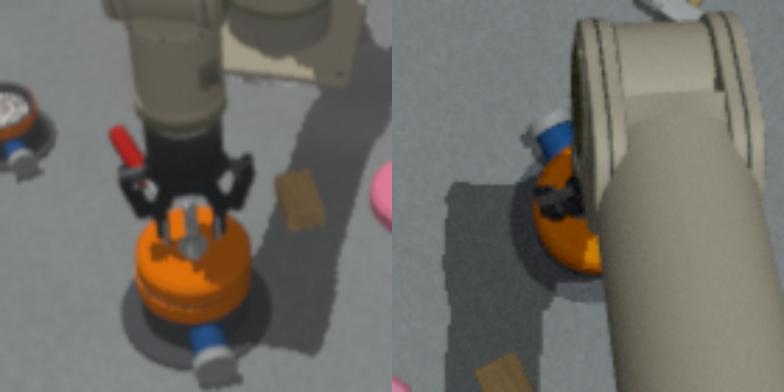

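The cover sits level, flush on the collar with its top at z≈0.108. I'll regrip gently and turn clockwise.

Call:
move_arm --increments '[{"offset": [0,0,0],"yaw": 0,"jaw": 255},{"offset": [0,0,0],"yaw": 0,"jaw": 255},{"offset": [0,0,0],"yaw": 0,"jaw": 255},{"offset": [0,0,0],"yaw": 0,"jaw": 255},{"offset": [0,0,0],"yaw": 0,"jaw": 255},{"offset": [0,0,0],"yaw": 0,"jaw": 255},{"offset": [0,0,0],"yaw": 0,"jaw": 255}]' --squeeze 30

```text
clock: 8.37
position: [0.5199, -0.0003, 0.1367]
ee_rot: [0.7, 0.105, -0.108, -0.698]
ft_force: [0.9, -1.1, 2.1]
grip_width: 0.157
```

Call:
move_arm --increments '[{"offset": [0,0,0],"yaw": 4,"jaw": 255},{"offset": [0,0,0],"yaw": 8,"jaw": 255},{"offset": [0,0,0],"yaw": 12,"jaw": 255},{"offset": [0,0,0],"yaw": 16,"jaw": 255},{"offset": [0,0,0],"yaw": 20,"jaw": 255},{"offset": [0,0,0],"yaw": 24,"jaw": 255},{"offset": [0,0,0],"yaw": 28,"jaw": 255},{"offset": [0,0,0],"yaw": 32,"jaw": 255},{"offset": [0,0,0],"yaw": 36,"jaw": 255},{"offset": [0,0,0],"yaw": 36,"jaw": 255}]'

```text
clock: 9.2
position: [0.5199, 0.0, 0.1367]
ee_rot: [0.699, -0.117, 0.114, -0.696]
ft_force: [-0.6, 0.8, -0.3]
grip_width: 0.156
```

```bash
python3 -c "
from h import *
togo(.520,-.0003,.1366,107.4)"
```

```text
pos [5.19892192e-01 1.37510006e-05 1.36727281e-01] off [ 0.0002  0.0001 -0.0003] open az 71.2 yaw -36.2 q [-0.41  0.2   0.36  1.89 -0.08  1.07  1.22] F [-0.6  0.8 -0.3] T [ 0.35  0.14 -0.02] w 0.15613797261509108 t 9.2
```

Call:
move_arm --increments '[{"offset": [0,0,0],"yaw": 4,"jaw": 255},{"offset": [0,0,0],"yaw": 8,"jaw": 255},{"offset": [0,0,0],"yaw": 12,"jaw": 255},{"offset": [0,0,0],"yaw": 16,"jaw": 255},{"offset": [0,0,0],"yaw": 20,"jaw": 255},{"offset": [0,0,0],"yaw": 24,"jaw": 255},{"offset": [0,0,0],"yaw": 28,"jaw": 255},{"offset": [0,0,0],"yaw": 32,"jaw": 255},{"offset": [0,0,0],"yaw": 34,"jaw": 255},{"offset": [0,0,0],"yaw": 34,"jaw": 255}]'

```text
clock: 10.03
position: [0.5201, 0.0002, 0.1367]
ee_rot: [0.635, -0.315, 0.313, -0.632]
ft_force: [0.5, 0.6, -0.2]
grip_width: 0.156
```

```bash
python3 -c "
from h import *
togo(.520,-.0003,.1366,107.4)"
```

```text
pos [5.20060064e-01 2.15581028e-04 1.36720977e-01] off [ 0.0004  0.0001 -0.0004] open az 37.3 yaw -70.1 q [-0.47  0.2   0.42  1.89 -0.09  1.07  0.64] F [ 0.5  0.6 -0.2] T [ 0.4  -0.23 -0.05] w 0.1561457622666009 t 10.0333
```

Call:
move_arm --increments '[{"offset": [0,0,0],"yaw": 2,"jaw": 255},{"offset": [0,0,0],"yaw": 4,"jaw": 255},{"offset": [0,0,0],"yaw": 6,"jaw": 255},{"offset": [0,0,0],"yaw": 8,"jaw": 255},{"offset": [0,0,0],"yaw": 8,"jaw": 255}]'

```text
clock: 10.45
position: [0.5199, 0.0004, 0.1367]
ee_rot: [0.612, -0.358, 0.356, -0.609]
ft_force: [0.2, 1.1, 0.5]
grip_width: 0.159
```

```bash
python3 -c "
from h import *
togo(.520,-.0003,.1366,107.4)"
```

```text
pos [5.19944890e-01 3.52419243e-04 1.36719546e-01] off [ 0.0006  0.0001 -0.0003] open az 29.3 yaw -78.1 q [-0.48  0.2   0.44  1.89 -0.1   1.07  0.51] F [0.2 1.1 0.5] T [0.31 0.24 0.04] w 0.1585258501620993 t 10.45
```

The torque reading is too noisy to show the stop. I'll turn further with a light press on the rim and watch the moment.

Call:
move_arm --increments '[{"offset": [0,0.001,0],"yaw": 0,"jaw": 255},{"offset": [0,0.001,0],"yaw": 4,"jaw": 255},{"offset": [0,0.001,0],"yaw": 8,"jaw": 255},{"offset": [0,0.001,0],"yaw": 12,"jaw": 255}]'

```text
clock: 10.78
position: [0.5209, 0.0004, 0.1367]
ee_rot: [0.571, -0.419, 0.419, -0.569]
ft_force: [0.4, 0.0, 7.6]
grip_width: 0.156
```

```bash
python3 -c "
from h import *
togo(.520,-.0003,.1366,107.4)"
```

```text
pos [5.20850051e-01 3.70732058e-04 1.36681062e-01] off [ 0.0004  0.0001 -0.001 ] open az 17.4 yaw 90.0 q [-0.5   0.21  0.46  1.89 -0.1   1.07  0.3 ] F [0.4 0.  7.6] T [ 0.21 -0.07  0.26] w 0.15624485265740107 t 10.7833
```

Call:
move_arm --increments '[{"offset": [0,0,0],"yaw": 3,"jaw": 255},{"offset": [0,0,0],"yaw": 6,"jaw": 255}]'

```text
clock: 10.95
position: [0.5208, 0.0004, 0.1367]
ee_rot: [0.548, -0.448, 0.448, -0.546]
ft_force: [-1.6, 0.8, 1.9]
grip_width: 0.16
```

```bash
python3 -c "
from h import *
togo(.520,-.0003,.1366,107.4)"
```

```text
pos [5.20793854e-01 4.32191568e-04 1.36716611e-01] off [ 0.0006  0.0001 -0.0009] open az 11.4 yaw 84.0 q [-0.51  0.21  0.48  1.89 -0.11  1.07  0.2 ] F [-1.6  0.8  1.9] T [0.32 0.18 0.08] w 0.15966597403150504 t 10.95
```

The moment rose to 0.26 N m under a light press, which matches the cover's rim friction at the stop, so the nut is snug. I'll release and retreat.

Call:
move_arm --increments '[{"offset": [0,0,0],"yaw": 0,"jaw": 60},{"offset": [0,0,0],"yaw": 0,"jaw": 60},{"offset": [0,0,0],"yaw": 0,"jaw": 60},{"offset": [0,0,0],"yaw": 0,"jaw": 60},{"offset": [0,0,0],"yaw": 0,"jaw": 60},{"offset": [0,-0.02,0],"yaw": 0,"jaw": 60},{"offset": [0,-0.05,0],"yaw": 0,"jaw": 60},{"offset": [0,-0.08,0],"yaw": 0,"jaw": 60},{"offset": [0,-0.12,0],"yaw": 0,"jaw": 60},{"offset": [0,-0.15,0],"yaw": 0,"jaw": 60}]'

```text
clock: 11.78
position: [0.5212, 0.0005, 0.2895]
ee_rot: [0.548, -0.447, 0.448, -0.547]
ft_force: [1.1, -0.6, 1.1]
grip_width: 0.768
```

Call:
move_arm --increments '[{"offset": [0.0,0,0.04],"yaw": 0,"jaw": 60},{"offset": [0.0,0,0.08],"yaw": 0,"jaw": 60},{"offset": [0,0,0.08],"yaw": 0,"jaw": 60},{"offset": [-0.04,0,0.08],"yaw": 0,"jaw": 60},{"offset": [-0.08,0,0.08],"yaw": 0,"jaw": 60},{"offset": [-0.12,0,0.08],"yaw": 0,"jaw": 60},{"offset": [-0.16,0,0.08],"yaw": 0,"jaw": 60},{"offset": [-0.16,0,0.08],"yaw": 0,"jaw": 60},{"offset": [-0.16,0,0.08],"yaw": 0,"jaw": 60}]'

```text
clock: 12.53
position: [0.5669, 0.1762, 0.2886]
ee_rot: [0.55, -0.446, 0.446, -0.548]
ft_force: [0.3, -0.8, 0.5]
grip_width: 0.768
```

Run:
```python
from h import *
np.set_printoptions(precision=4,suppress=True)
togo(.52,-.0003,.136,107.4)
out=[]
for n in("scene","top"):
    p=manip.camera(n);save(p,n+"7.png")
    W=world(p);hsv=cv2.cvtColor(p["pixels"],cv2.COLOR_RGB2HSV)
    near=np.hypot(W[...,0]-.52,W[...,1])<.1
    org=(hsv[...,0]<18)&(hsv[...,1]>150)&(hsv[...,2]>60)&near
    q=W[org&(W[...,2]>.1)&(W[...,2]<.125)]
    A=np.c_[q[:,:2]-[.519,0],np.ones(len(q))];s=np.linalg.lstsq(A,q[:,2],rcond=None)[0]
    (cx,cy),r=cv2.minEnclosingCircle(q[:,:2].astype(np.float32))
    print(n,len(q),"plane",s,"circ",cx,cy,r)
    q=W[near&(W[...,2]>.125)&(W[...,2]<.16)&(hsv[...,1]<90)]
    if len(q)>9: v=np.linalg.svd(q[:,:2]-q[:,:2].mean(0))[2][0];print(" nut",q.mean(0),np.degrees(np.arctan2(v[1],v[0])))
    c=p["pixels"][120:260,200:340] if n=="scene" else p["pixels"][110:250,285:425]
    out.append(cv2.resize(c,None,fx=2.8,fy=2.8))
cv2.imwrite("pics/s7c.png",cv2.cvtColor(np.hstack(out),cv2.COLOR_RGB2BGR))
```

```text
pos [0.5669 0.1762 0.2886] off [ 0.163   0.153  -0.0818] open az 11.8 yaw 84.4 q [-0.72  0.25  0.41  1.51 -0.1   1.41 -0.09] F [ 0.3 -0.8  0.5] T [-0.06 -0.02 -0.04] w 0.7682034384564653 t 12.5333
scene 742 plane [-0.0216 -0.0079  0.1087] circ 0.525093138217926 0.0015653854934498668 0.06088375672698021
 nut [0.5248 0.0019 0.1378] 100.72241150088448
top 278 plane [0.0092 0.0054 0.1071] circ 0.5188615322113037 0.0002160729345632717 0.062093477696180344
 nut [0.5173 0.0026 0.1419] 101.41331691958831
```

View pics/s7c.png

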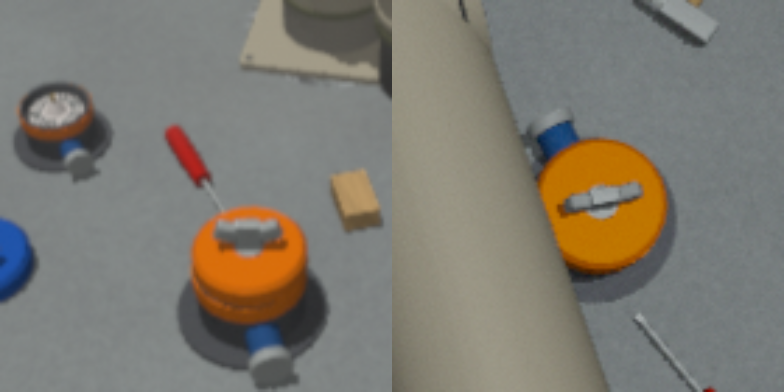

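The cover is flush on the pot, the nut has turned about 96° in total from its start, and the gripper is clear.

```bash
python3 -c "
from h import *
print(manip.hand_in())"
```

```text
the job is handed in; nothing more can be done
None
```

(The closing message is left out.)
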